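# Put a delivery of valves away in the stores

## Task

Lift the keeper plate straight up off its two dowels, keeping it level and leaving the valves standing where they are, and lay it flat and lengthwise on the black rubber mat, wholly within the mat's edges. Then move the four cartridge valves from the delivery rack to the storage rail, each standing upright on the floor of the nest of its own cap colour. Never tip a valve over on the way, and let go of everything at the end.

Things in the scene. Friction and masses are not known exactly. Their poses are not given: they have to be found in the camera images.
- valve_red: Loose upright cartridge valve with red cap, 0.16 kg: foot 36 mm wide, 12 high; neck 24 mm wide; cap 28 mm wide, from 34 to 62 mm up. Origin: centre of the underside, z up. Starts 12 mm above the bench in the dark delivery rack (6 mm rims around each foot), held in by the plate. Valves stand in a row along the plate's x axis, 62 mm apart, in any order.
- valve_yellow: Loose upright cartridge valve with yellow cap, 0.16 kg: foot 36 mm wide, 12 high; neck 24 mm wide; cap 28 mm wide, from 34 to 62 mm up. Origin: centre of the underside, z up. Starts 12 mm above the bench in the dark delivery rack (6 mm rims around each foot), held in by the plate. Valves stand in a row along the plate's x axis, 62 mm apart, in any order.
- valve_green: Loose upright cartridge valve with green cap, 0.16 kg: foot 36 mm wide, 12 high; neck 24 mm wide; cap 28 mm wide, from 34 to 62 mm up. Origin: centre of the underside, z up. Starts 12 mm above the bench in the dark delivery rack (6 mm rims around each foot), held in by the plate. Valves stand in a row along the plate's x axis, 62 mm apart, in any order.
- valve_blue: Loose upright cartridge valve with blue cap, 0.16 kg: foot 36 mm wide, 12 high; neck 24 mm wide; cap 28 mm wide, from 34 to 62 mm up. Origin: centre of the underside, z up. Starts 12 mm above the bench in the dark delivery rack (6 mm rims around each foot), held in by the plate. Valves stand in a row along the plate's x axis, 62 mm apart, in any order.
- nest_red: Fixed red open square nest, 60 x 60 x 12 mm, walls and floor 3 mm, home of the red valve. Origin: centre of its underside, 10 mm above the bench, z up; inner floor 3 mm above that. The four nests stand on the aluminium storage rail in a row along their x axes, 62 mm apart, in any order.
- nest_yellow: Fixed yellow open square nest, 60 x 60 x 12 mm, walls and floor 3 mm, home of the yellow valve. Origin: centre of its underside, 10 mm above the bench, z up; inner floor 3 mm above that. The four nests stand on the aluminium storage rail in a row along their x axes, 62 mm apart, in any order.
- nest_green: Fixed green open square nest, 60 x 60 x 12 mm, walls and floor 3 mm, home of the green valve. Origin: centre of its underside, 10 mm above the bench, z up; inner floor 3 mm above that. The four nests stand on the aluminium storage rail in a row along their x axes, 62 mm apart, in any order.
- nest_blue: Fixed blue open square nest, 60 x 60 x 12 mm, walls and floor 3 mm, home of the blue valve. Origin: centre of its underside, 10 mm above the bench, z up; inner floor 3 mm above that. The four nests stand on the aluminium storage rail in a row along their x axes, 62 mm apart, in any order.
- plate: Loose aluminium keeper plate, 286 (x) x 60 (y) x 8 mm, 0.3 kg, over the valves' feet; their caps stand up through its four 41 mm square holes. Origin: centre of underside, 36 mm above the bench at start. Two close end holes sit on brass dowels that reach 20 mm above its underside. Black grip post at its middle, 20 (x) by 16 mm (y), top 70 mm above the underside, 106 mm above the bench at start.
- mat: Fixed flat black rubber mat, 330 x 110 x 3 mm (x along, y across), the place for the keeper plate. Origin: centre of its underside, on the bench.

How it is judged:
By the outcome, as a careful person would: the job done as asked, in the order asked, and still so for the second after the job is handed in, with the robot touching nothing.
It also fails if it takes over 107 s, if anything falls off the work surface, if the arm or the gripper's body presses on something with over 40 N, if the wrist force passes 120 N, or if a joint passes its speed limit or range.

## Robot

A 6-joint arm with a two-finger parallel gripper is mounted at the origin on the work surface. World frame = base frame: x ahead of the robot, y to its left, z up, the work surface at z = 0. Lengths are in m, angles in rad, forces in N, time in s.
With the tool pointing down it reaches from about 0.375 to 0.975 m from the base axis. Payload 3.8 kg.
Tool frame: the origin (TCP) lies at the very end of the fingers, on their centre line; the grasp point (between the pads) lies 19 mm behind it; z points along the fingers, y is the line along which they close (so a half turn about z gives the same grasp; the last joint's range is limited). The gripper opens to 85 mm and grips with 20 to 120 N. Pads are 22 mm wide; open, the fingers measure 114 mm over their backs; the gripper's body (76 mm by 85 mm) begins 54 mm behind the grasp point. The pads swing forward as they close: fully open they stand 13 mm farther back than shut.
Start: joints at [-1.193, 0.264, 1.604, -0, 1.274, -0.037], TCP at [0.272, -0.618, 0.231] pointing down, gripper open.
Joint ranges: [-2.63, 2.63], [-0.94, 2.18], [0.31, 2.57], [-1.31, 4.45], [0, 2.66], [-2.55, 2.55]. Speed limits (rad/s): [2.57, 2.57, 3.14, 3.14, 3.14, 3.14].

## Interface

Orientations are given as a rotation vector (axis times angle).
In Python, from workcell import read_state, read_camera, calibration, finish_job gives the robot as it stands.
- The arm moves only by the tool step_arm, never from a script. Its argument "commands" is a list of rows, each an object of numbers: "fingers": the gripper's target within -1 to 1 (shut at 1, half-way at 0, fully open at -1); "dx", "dy", "dz": the shift along the tool's x, y, z in m; "roll": the turn about the tool's z in degrees. In form: [{"fingers": .., "dx": .., "dy": .., "dz": .., "roll": ..}, ...]. A call has 1 to 8 rows; each row is the pose to reach, as a shift and turn from the pose commanded when the call began, along the tool's axes at that moment; what a row does not reach only later rows make up. A row lasts 1/8 s, in which the tool goes at most 62.5 mm and 10.7 degrees, less where a joint would pass 70% of its speed; a pose out of reach is approached as far as the arm can. A call with a gripper value outside its range is refused whole. The fingers move at their own pace and stop on an object; "squeeze" is the grip in N (left out, the last holds). Time passes only in rows, so rows that repeat a pose let the fingers close. It gives the time, the measured TCP pose, the force, the opening and the grip force at its end, in the units of the state.
- read_state(): the state, without advancing time (a new reading comes with each control period).
- read_camera(name): name is "scene" or "top"; returns (picture, depth): 384x512x3 uint8, blue, green, red; 384x512 float32, m along the optical axis (not along the pixel's ray), 0 where there is no reading.
- calibration(name): a dict with "intrinsics" (3x3 intrinsics, pixels), "world_to_cam" (4x4, takes a point from world to camera coordinates). Camera axes: x right, y up, looking along -z (the intrinsics and any distortion apply to the point x, -y, -z); pixel columns grow to the right and rows downward; lengths in m; the calibration is good to about 2 mm. A picture is of the moment at which its call begins. calibration takes no time and is no camera call.
- finish_job(): hands the job in; it is judged then, once.
The state is a dict: "time": time; "q": joint angles; "joint_vel": joint speeds; "joint_torque": joint torques, N m; "tool_pos": TCP position; "tcp_rot": TCP orientation; "wrist_force": force on the tool from outside, world axes, zero at the start; "torque": the same for the moment, N m; "width": opening from 0.0 (shut) to 1.0 (fully open); "grip_force": force on a finger pad.
Only numpy, scipy, OpenCV 4.12 (cv2) and the standard library are available. Lean on these libraries where they do the work, as an engineer would, in place of code of your own. Each camera call takes 0.05 s, during which the arm holds its last target. There are 200 camera calls.

## Working session

There is one attempt and no reset: what is moved stays moved. The work goes in short steps, Python scripts to look and compute and a tool call to move; the robot and the scene stay as the last step left them, time stands still between calls to the robot, and variables do not carry over. Pictures are saved under pics/ and viewed, at most 14 in all, crops included, and the job is handed in when it is done.

Besides the shell and the picture viewer there is one more tool, called after "Call:" as a command line: name --argument value ..., lists and objects as JSON in quotes. step_arm: Moves the arm, as the interface text tells. Its arguments: {"type":"object","properties":{"commands":{"type":"array","items":{"type":"object","properties":{"fingers":{"type":"number"},"dx":{"type":"number"},"dy":{"type":"number"},"dz":{"type":"number"},"roll":{"type":"number"}}}},"squeeze":{"type":"number"}},"required":["commands"]}

```bash
mkdir -p pics; cat > h.py <<'E'
import numpy as np, cv2
from workcell import *
from scipy.spatial.transform import Rotation as R
def cloud(name,tag):
    im,d=read_camera(name); cv2.imwrite(f'pics/{tag}.png',im)
    c=calibration(name); K=np.array(c['intrinsics']); T=np.linalg.inv(np.array(c['world_to_cam']))
    v,u=np.mgrid[:384,:512]
    x=(u-K[0,2])/K[0,0]*d; y=(v-K[1,2])/K[1,1]*d
    P=np.stack([x,-y,-d,np.ones_like(d)],-1)@T.T
    P=P[...,:3]; P[d==0]=np.nan
    np.savez(f'{tag}.npz',im=im,P=P); return im,P
E
python3 - <<'E'
from h import *
for n in('top','scene'):
    im,P=cloud(n,n+'0'); c=calibration(n); print(c)
s=read_state(); print(s)
E
```

```text
{'intrinsics': array([[385.75627152,   0.        , 262.6676892 ],
       [  0.        , 385.75627152, 194.86801401],
       [  0.        ,   0.        ,   1.        ]]), 'world_to_cam': array([[ 0.0028317 , -0.99903414, -0.04384948,  0.0210456 ],
       [ 0.99610352, -0.00104723,  0.08818547, -0.55014776],
       [-0.08814622, -0.04392833,  0.99513846, -0.8681802 ],
       [ 0.        ,  0.        ,  0.        ,  1.        ]])}
{'intrinsics': array([[466.5231487 ,   0.        , 258.50943665],
       [  0.        , 466.5231487 , 191.37951319],
       [  0.        ,   0.        ,   1.        ]]), 'world_to_cam': array([[ 0.17903637,  0.98378562, -0.01057479, -0.10295994],
       [-0.55376115,  0.10964998,  0.82542442,  0.26567063],
       [ 0.8132002 , -0.14192508,  0.56441359, -1.42382842],
       [ 0.        ,  0.        ,  0.        ,  1.        ]])}
{'time': 0.1, 'q': array([-1.19290706e+00,  2.64676705e-01,  1.60523392e+00, -1.56859661e-05,
        1.27369990e+00, -3.68943859e-02]), 'joint_vel': array([-0.00014869, -0.00133903, -0.00303286,  0.00035415, -0.00022102,
       -0.0005608 ]), 'joint_torque': array([ 5.70978627e-04, -5.16707397e+01, -3.68589199e+01, -3.10496819e-05,
        6.32986616e-03, -1.94360632e-05]), 'tool_pos': array([ 0.27177392, -0.61715247,  0.23008917]), 'tcp_rot': array([-3.07232731e+00, -6.46478181e-01,  5.60663009e-04]), 'wrist_force': array([-0.24486449,  0.19593997, -0.85091176]), 'torque': array([0.02424097, 0.06306373, 0.02618703]), 'grip_force': 0.0, 'width': 1.000156920306626}
```

View pics/top0.png

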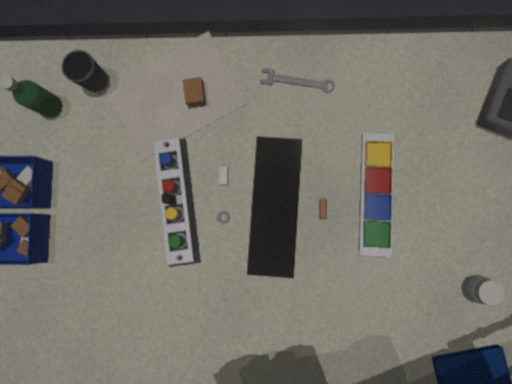

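View pics/scene0.png

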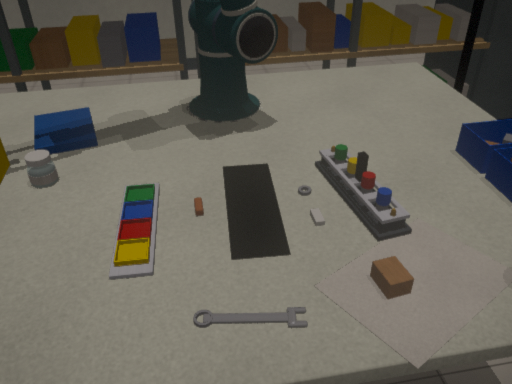

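```bash
cat > m.py <<'E'
from h import *
for n in('top0','scene0'):
    f=np.load(n+'.npz'); im=f['im']; P=f['P']; z=P[...,2]; x=P[...,0]; y=P[...,1]
    print(n,'table z',np.nanmedian(z[(x>.3)&(x<.8)&(abs(y)<.4)]))
    hsv=cv2.cvtColor(im,cv2.COLOR_BGR2HSV); H,S,V=cv2.split(hsv)
    def rep(l,m):
        nn,lab,st,_=cv2.connectedComponentsWithStats(m.astype(np.uint8)); k=1+np.argmax(st[1:,4]); m=lab==k
        q=P[m]; r=cv2.minAreaRect(q[:,:2].astype(np.float32)); b=cv2.boxPoints(r)
        e=[b[1]-b[0],b[2]-b[1]]; e=max(e,key=np.linalg.norm); a=np.degrees(np.arctan2(e[1],e[0]))%180
        print(l,m.sum(),'c',np.round(r[0],4),'size',np.round(sorted(r[1]),4),'long ang',round(a,1),'z',np.round(np.percentile(q[:,2],[5,50,95]),4),'mean',np.round(q.mean(0),4))
    L=(y>.12)&(y<.34)&(x>.3)&(x<.8); Rr=(y<-.15)&(y>-.45)&(x>.3)&(x<.8)
    rep('plate',L&(z>.038)&(z<.053))
    rep('post',L&(z>.1)&(z<.115))
    rep('rail+nest',Rr&(z>.006)&(z<.03))
    rep('mat',(abs(y)<.15)&(x>.3)&(x<.8)&(V<60)&(z<.02))
    hs={'red':(H<8)|(H>172),'yellow':(H>20)&(H<35),'green':(H>45)&(H<80),'blue':(H>105)&(H<130)}
    for c,h in hs.items():
        h=h&(S>110)&(V>50)
        rep('cap '+c,L&h&(z>.06)); rep('nest '+c,Rr&h)
E
python3 m.py
```

```text
top0 table z 0.00033826079771515083
plate 1888 c [0.5379 0.227 ] size [0.0615 0.2864] long ang 8.1 z [0.0407 0.0437 0.0463] mean [0.5354 0.2255 0.0437]
post 76 c [0.5376 0.2268] size [0.0166 0.0192] long ang 1.4 z [0.1019 0.1054 0.1074] mean [0.5375 0.2261 0.1052]
rail+nest 4088 c [ 0.5555 -0.243 ] size [0.0767 0.2896] long ang 177.6 z [0.008  0.0122 0.022 ] mean [ 0.5527 -0.2419  0.0131]
mat 6142 c [ 0.5267 -0.0054] size [0.1062 0.3256] long ang 176.1 z [0.0001 0.0027 0.0053] mean [ 0.5242 -0.0054  0.0027]
cap red 123 c [0.5673 0.2293] size [0.0236 0.0246] long ang 3.1 z [0.0656 0.0734 0.0758] mean [0.5672 0.2288 0.0726]
nest red 624 c [ 0.5852 -0.2442] size [0.0575 0.0576] long ang 86.7 z [0.01   0.0131 0.0214] mean [ 0.586  -0.2463  0.0138]
cap yellow 126 c [0.5062 0.2208] size [0.0236 0.0263] long ang 0.8 z [0.0682 0.0734 0.0761] mean [0.5066 0.2206 0.0729]
nest yellow 623 c [ 0.647 -0.247] size [0.0581 0.0586] long ang 87.0 z [0.01   0.0131 0.022 ] mean [ 0.647  -0.2493  0.014 ]
cap green 95 c [0.4448 0.212 ] size [0.0206 0.0218] long ang 0.2 z [0.0717 0.0736 0.0756] mean [0.445
[... 1189 characters left out ...]
.0173 0.0403] long ang 160.2 z [0.0622 0.0706 0.0729] mean [0.5121 0.2164 0.0696]
nest yellow 867 c [ 0.65   -0.2482] size [0.0604 0.0625] long ang 177.9 z [0.0093 0.0116 0.0199] mean [ 0.6486 -0.2489  0.0132]
cap green 39 c [0.4475 0.212 ] size [0.0207 0.0221] long ang 172.1 z [0.0695 0.0716 0.0727] mean [0.448  0.2125 0.0714]
nest green 342 c [ 0.4642 -0.2394] size [0.0582 0.0631] long ang 177.2 z [0.0089 0.0108 0.0197] mean [ 0.4582 -0.2415  0.0119]
cap blue 84 c [0.6319 0.2376] size [0.0234 0.0249] long ang 49.9 z [0.0696 0.0714 0.073 ] mean [0.6324 0.2376 0.0714]
nest blue 502 c [ 0.5259 -0.2423] size [0.0593 0.0634] long ang 176.7 z [0.009  0.0112 0.0202] mean [ 0.5171 -0.2435  0.0129]
```

```bash
cat > g.py <<'E'
import sys
from h import *
# usage: g.py x y z yaw_deg  -> move row in the current tool frame
s=read_state(); M=R.from_rotvec(s['tcp_rot']).as_matrix()
x,y,z,yaw=map(float,sys.argv[1:5])
d=M.T@(np.array([x,y,z])-s['tool_pos']); cur=np.degrees(np.arctan2(M[1,0],M[0,0]))
print('t',round(s['time'],2),'pos',np.round(s['tool_pos'],4),'yaw',round(cur,2),'zaxis',np.round(M[:,2],3),'w',round(s['width'],3),'d',np.round(d,4),'roll',round((cur-yaw+180)%360-180,2),'F',np.round(s['wrist_force'],1))
E
python3 g.py .538 .2263 .2 8.1
```

```text
t 0.1 pos [ 0.2718 -0.6172  0.2301] yaw 23.77 zaxis [-0.001  0.002 -1.   ] w 1.0 d [ 0.5836 -0.6646  0.0315] roll 15.67 F [-0.2  0.2 -0.9]
```

Call:
step_arm --commands '[{"fingers":-1,"dx":0.292,"dy":-0.332,"dz":0,"roll":8},{"fingers":-1,"dx":0.292,"dy":-0.332,"dz":0,"roll":8},{"fingers":-1,"dx":0.292,"dy":-0.332,"dz":0,"roll":8},{"fingers":-1,"dx":0.292,"dy":-0.332,"dz":0,"roll":8},{"fingers":-1,"dx":0.292,"dy":-0.332,"dz":0,"roll":8},{"fingers":-1,"dx":0.292,"dy":-0.332,"dz":0,"roll":8},{"fingers":-1,"dx":0.292,"dy":-0.332,"dz":0,"roll":8},{"fingers":-1,"dx":0.292,"dy":-0.332,"dz":0,"roll":8}]' --squeeze 50

```text
time: 1.1
tool_pos: [0.4059, -0.1925, 0.2309]
tcp_rot: [-3.109, -0.44, 0.0]
wrist_force: [0.1, -0.6, -0.6]
width: 0.999
grip_force: 0.0
```

```bash
python3 g.py .538 .2263 .2 8.1
```

```text
t 1.1 pos [ 0.4059 -0.1925  0.2309] yaw 16.1 zaxis [-0.     0.001 -1.   ] w 0.999 d [ 0.2431 -0.3657  0.0314] roll 8.0 F [ 0.1 -0.6 -0.6]
```

Call:
step_arm --commands '[{"fingers":-1,"dx":0.243,"dy":-0.366,"dz":0,"roll":8},{"fingers":-1,"dx":0.243,"dy":-0.366,"dz":0,"roll":8},{"fingers":-1,"dx":0.243,"dy":-0.366,"dz":0,"roll":8},{"fingers":-1,"dx":0.243,"dy":-0.366,"dz":0,"roll":8},{"fingers":-1,"dx":0.243,"dy":-0.366,"dz":0,"roll":8},{"fingers":-1,"dx":0.243,"dy":-0.366,"dz":0,"roll":8},{"fingers":-1,"dx":0.243,"dy":-0.366,"dz":0.03,"roll":8},{"fingers":-1,"dx":0.243,"dy":-0.366,"dz":0.03,"roll":8}]'

```text
time: 2.1
tool_pos: [0.5395, 0.2236, 0.1983]
tcp_rot: [3.133, 0.217, -0.007]
wrist_force: [-0.1, -1.0, 0.3]
width: 1.001
grip_force: 0.0
```

```bash
python3 g.py .538 .2263 .078 8.1
```

```text
t 2.1 pos [0.5395 0.2236 0.1983] yaw 7.93 zaxis [-0.004 -0.001 -1.   ] w 1.001 d [-0.0006 -0.0029  0.1203] roll -0.17 F [-0.1 -1.   0.3]
```

Call:
step_arm --commands '[{"fingers":-1,"dz":0.04},{"fingers":-1,"dz":0.08},{"fingers":-1,"dz":0.1},{"fingers":-1,"dz":0.1},{"fingers":-1,"dz":0.1}]'

```text
invalid input
```

```bash
python3 g.py .538 .2263 .078 8.1; python3 -c "
from h import *
im,P=cloud('scene','s1')
cv2.imwrite('pics/s1c.png',cv2.resize(im[100:240,290:430],None,fx=4,fy=4,interpolation=cv2.INTER_CUBIC))"
```

```text
t 2.1 pos [0.5395 0.2236 0.1983] yaw 7.93 zaxis [-0.004 -0.001 -1.   ] w 1.001 d [-0.0006 -0.0029  0.1203] roll -0.17 F [-0.1 -1.   0.3]
```

View pics/s1c.png

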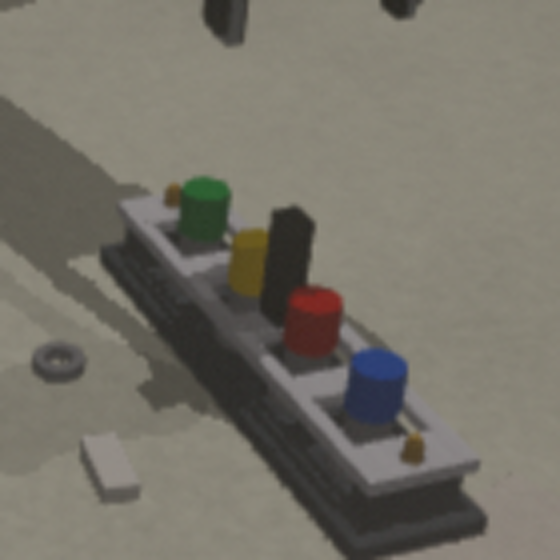

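The call was refused because every row needs all five fields. The crop shows both finger tips, at (225,20) and (400,8), still above the post at (290,265), with the rack undisturbed.

Call:
step_arm --commands '[{"fingers":-1,"dx":0,"dy":0,"dz":0.04,"roll":0},{"fingers":-1,"dx":0,"dy":0,"dz":0.08,"roll":0},{"fingers":-1,"dx":0,"dy":0,"dz":0.1,"roll":0},{"fingers":-1,"dx":0,"dy":0,"dz":0.1,"roll":0},{"fingers":-1,"dx":0,"dy":0,"dz":0.1,"roll":0}]'

```text
time: 2.78
tool_pos: [0.5413, 0.2219, 0.1031]
tcp_rot: [-3.134, -0.212, -0.004]
wrist_force: [0.0, -0.9, -0.1]
width: 0.999
grip_force: 0.0
```

```bash
python3 g.py .538 .2263 .078 8.1; python3 -c "
from h import *
im,P=cloud('scene','s2')
cv2.imwrite('pics/s2c.png',cv2.resize(im[80:240,270:430],None,fx=3.7,fy=3.7,interpolation=cv2.INTER_CUBIC))"
```

```text
t 2.77 pos [0.5413 0.2219 0.1031] yaw 7.73 zaxis [ 0.003  0.001 -1.   ] w 0.999 d [-0.0028 -0.0048  0.0251] roll -0.37 F [ 0.  -0.9 -0.1]
```

View pics/s2c.png

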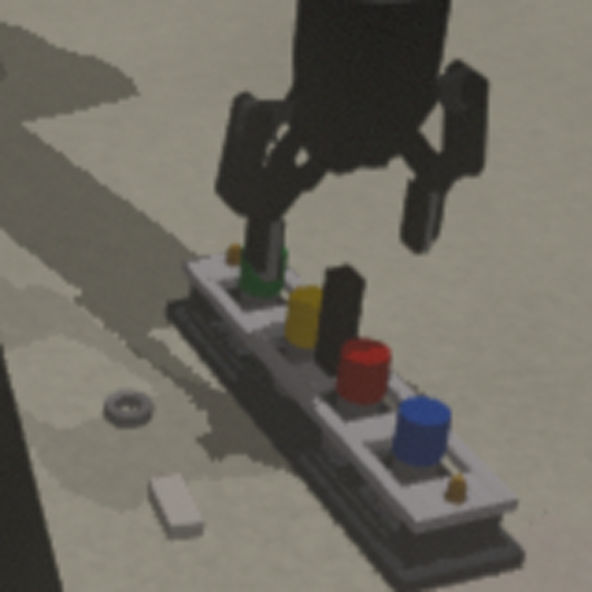

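Call:
step_arm --commands '[{"fingers":-1,"dx":-0.003,"dy":-0.005,"dz":0,"roll":-0.4},{"fingers":-1,"dx":-0.003,"dy":-0.005,"dz":0,"roll":-0.4},{"fingers":-1,"dx":-0.003,"dy":-0.005,"dz":0,"roll":-0.4}]'

```text
time: 3.2
tool_pos: [0.5363, 0.2269, 0.1017]
tcp_rot: [-3.133, -0.225, -0.001]
wrist_force: [-0.2, -0.6, 0.1]
width: 1.003
grip_force: 0.0
```

```bash
python3 g.py .538 .2263 .077 8.1
```

```text
t 3.2 pos [0.5363 0.2269 0.1017] yaw 8.2 zaxis [ 0.001  0.    -1.   ] w 1.003 d [0.0016 0.0008 0.0247] roll 0.1 F [-0.2 -0.6  0.1]
```

Call:
step_arm --commands '[{"fingers":-1,"dx":0.001,"dy":0,"dz":0.012,"roll":0},{"fingers":-1,"dx":0.001,"dy":0,"dz":0.025,"roll":0},{"fingers":-1,"dx":0.001,"dy":0,"dz":0.025,"roll":0}]'

```text
time: 3.58
tool_pos: [0.5354, 0.226, 0.0738]
tcp_rot: [3.132, 0.224, -0.007]
wrist_force: [0.1, -0.4, 1.1]
width: 1.002
grip_force: 0.0
```

```bash
python3 g.py .538 .2263 .077 8.1; python3 g.py .538 .2263 .077 8.1
```

```text
t 3.58 pos [0.5354 0.226  0.0738] yaw 8.16 zaxis [-0.004 -0.002 -1.   ] w 1.002 d [ 0.0026  0.0001 -0.0032] roll 0.06 F [ 0.1 -0.4  1.1]
t 3.58 pos [0.5354 0.226  0.0738] yaw 8.16 zaxis [-0.004 -0.002 -1.   ] w 1.002 d [ 0.0026  0.0001 -0.0032] roll 0.06 F [ 0.1 -0.4  1.1]
```

Call:
step_arm --commands '[{"fingers":-1,"dx":0.002,"dy":0,"dz":-0.002,"roll":0},{"fingers":0.3,"dx":0.002,"dy":0,"dz":-0.002,"roll":0},{"fingers":1,"dx":0.002,"dy":0,"dz":-0.002,"roll":0},{"fingers":1,"dx":0.002,"dy":0,"dz":-0.002,"roll":0},{"fingers":1,"dx":0.002,"dy":0,"dz":-0.002,"roll":0},{"fingers":1,"dx":0.002,"dy":0,"dz":-0.002,"roll":0},{"fingers":1,"dx":0.002,"dy":0,"dz":-0.002,"roll":0},{"fingers":1,"dx":0.002,"dy":0,"dz":-0.002,"roll":0}]' --squeeze 60

```text
time: 4.58
tool_pos: [0.5393, 0.2271, 0.0785]
tcp_rot: [-3.133, -0.224, -0.0]
wrist_force: [-0.3, 1.3, 1.0]
width: 0.178
grip_force: 60.9
```

```bash
python3 g.py .538 .2263 .140 8.1
```

```text
t 4.58 pos [0.5393 0.2271 0.0785] yaw 8.16 zaxis [ 0.  0. -1.] w 0.178 d [-0.0013  0.0006 -0.0615] roll 0.06 F [-0.3  1.3  1. ]
```

Gripped (opening about 15 mm). Lift straight up, slowly at first.

Call:
step_arm --commands '[{"fingers":1,"dx":0,"dy":0,"dz":-0.004,"roll":0},{"fingers":1,"dx":0,"dy":0,"dz":-0.01,"roll":0},{"fingers":1,"dx":0,"dy":0,"dz":-0.018,"roll":0},{"fingers":1,"dx":0,"dy":0,"dz":-0.026,"roll":0},{"fingers":1,"dx":0,"dy":0,"dz":-0.036,"roll":0},{"fingers":1,"dx":0,"dy":0,"dz":-0.048,"roll":0},{"fingers":1,"dx":0,"dy":0,"dz":-0.07,"roll":0},{"fingers":1,"dx":0,"dy":0,"dz":-0.07,"roll":0}]'

```text
time: 5.58
tool_pos: [0.5412, 0.2277, 0.1512]
tcp_rot: [-3.132, -0.224, -0.008]
wrist_force: [-0.2, 1.4, -3.4]
width: 0.175
grip_force: 60.4
```

```bash
python3 g.py .528 -.0058 .150 -3.9; python3 -c "
from h import *
im,P=cloud('scene','s3')
cv2.imwrite('pics/s3c.png',cv2.resize(im[60:240,250:430],None,fx=3.3,fy=3.3,interpolation=cv2.INTER_CUBIC))"
```

```text
t 5.58 pos [0.5412 0.2277 0.1512] yaw 8.17 zaxis [ 0.005  0.002 -1.   ] w 0.175 d [-0.0462  0.2293  0.0007] roll 12.07 F [-0.2  1.4 -3.4]
```

View pics/s3c.png

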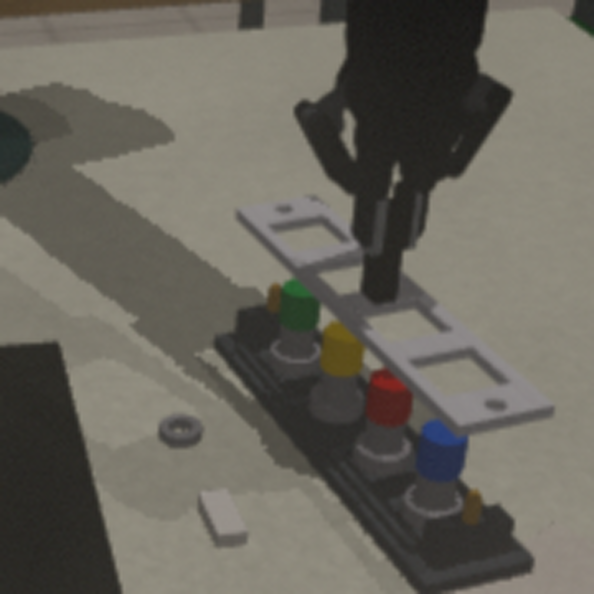

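Call:
step_arm --commands '[{"fingers":1,"dx":-0.004,"dy":0.02,"dz":-0.01,"roll":1},{"fingers":1,"dx":-0.014,"dy":0.07,"dz":-0.01,"roll":4},{"fingers":1,"dx":-0.025,"dy":0.125,"dz":-0.01,"roll":7},{"fingers":1,"dx":-0.036,"dy":0.175,"dz":0,"roll":9},{"fingers":1,"dx":-0.042,"dy":0.21,"dz":0,"roll":11},{"fingers":1,"dx":-0.046,"dy":0.229,"dz":0,"roll":12},{"fingers":1,"dx":-0.046,"dy":0.229,"dz":0.03,"roll":12},{"fingers":1,"dx":-0.046,"dy":0.229,"dz":0.06,"roll":12}]'

```text
time: 6.62
tool_pos: [0.5266, -0.0067, 0.0883]
tcp_rot: [-3.14, 0.107, -0.002]
wrist_force: [0.4, -0.9, -4.0]
width: 0.175
grip_force: 60.3
```

Call:
step_arm --commands '[{"fingers":1,"dx":0,"dy":0,"dz":0,"roll":0},{"fingers":1,"dx":0,"dy":0,"dz":0,"roll":0}]'

```text
time: 6.88
tool_pos: [0.5268, -0.0061, 0.0892]
tcp_rot: [-3.14, 0.105, -0.002]
wrist_force: [0.8, 0.9, -3.4]
width: 0.175
grip_force: 60.2
```

```bash
python3 g.py .528 -.0058 .0475 -3.9; python3 -c "
from h import *
im,P=cloud('top','t4')
cv2.imwrite('pics/t4c.png',cv2.resize(im[100:310,190:350],None,fx=2.8,fy=2.8,interpolation=cv2.INTER_CUBIC))"
```

```text
t 6.88 pos [ 0.5268 -0.0061  0.0892] yaw -3.82 zaxis [ 0.001  0.    -1.   ] w 0.175 d [ 0.0011 -0.0004  0.0417] roll 0.08 F [ 0.8  0.9 -3.4]
```

View pics/t4c.png

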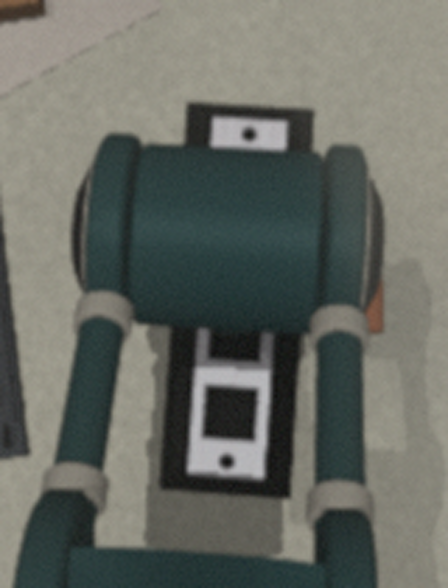

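Call:
step_arm --commands '[{"fingers":1,"dx":0.001,"dy":0,"dz":0.015,"roll":0},{"fingers":1,"dx":0.001,"dy":0,"dz":0.027,"roll":0},{"fingers":1,"dx":0.001,"dy":0,"dz":0.034,"roll":0},{"fingers":1,"dx":0.001,"dy":0,"dz":0.037,"roll":0},{"fingers":1,"dx":0.001,"dy":0,"dz":0.039,"roll":0},{"fingers":1,"dx":0.001,"dy":0,"dz":0.041,"roll":0},{"fingers":1,"dx":0.001,"dy":0,"dz":0.042,"roll":0},{"fingers":1,"dx":0.001,"dy":0,"dz":0.043,"roll":0}]'

```text
time: 7.92
tool_pos: [0.5274, -0.0063, 0.0455]
tcp_rot: [-3.14, 0.105, -0.001]
wrist_force: [-2.2, 2.4, 3.8]
width: 0.171
grip_force: 61.4
```

Call:
step_arm --commands '[{"fingers":0.3,"dx":0,"dy":0,"dz":0,"roll":0},{"fingers":-0.2,"dx":0,"dy":0,"dz":0,"roll":0},{"fingers":-0.2,"dx":0,"dy":0,"dz":0,"roll":0},{"fingers":-0.2,"dx":0,"dy":0,"dz":-0.03,"roll":0},{"fingers":-0.2,"dx":0,"dy":0,"dz":-0.09,"roll":0},{"fingers":-0.2,"dx":0,"dy":-0.05,"dz":-0.15,"roll":0},{"fingers":-0.2,"dx":0,"dy":-0.1,"dz":-0.15,"roll":0},{"fingers":-0.2,"dx":0,"dy":-0.15,"dz":-0.15,"roll":0}]'

```text
time: 8.93
tool_pos: [0.5388, 0.1453, 0.1982]
tcp_rot: [-3.138, 0.106, -0.008]
wrist_force: [0.5, -0.0, 0.1]
width: 0.601
grip_force: 0.0
```

```bash
python3 g.py .528 -.0058 .15 -3.9; python3 -c "
from h import *
cloud('top','t5');im,P=cloud('scene','s5')
cv2.imwrite('pics/s5c.png',im)"
```

```text
t 8.93 pos [0.5388 0.1453 0.1982] yaw -3.86 zaxis [ 0.005  0.001 -1.   ] w 0.601 d [-0.0009  0.1516  0.048 ] roll 0.04 F [ 0.5 -0.   0.1]
```

View pics/s5c.png

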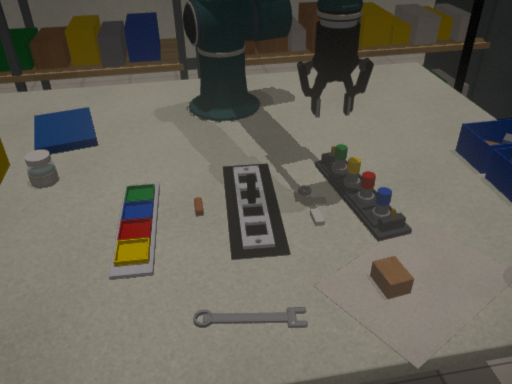

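```bash
python3 g.py .5687 .2307 .04 8.1
```

```text
t 9.03 pos [0.5377 0.1477 0.1963] yaw -3.58 zaxis [ 0.002  0.002 -1.   ] w 0.603 d [ 0.0255 -0.0844  0.1566] roll -11.68 F [-0.7  0.4 -0.5]
```

Call:
step_arm --commands '[{"fingers":-0.2,"dx":0.015,"dy":-0.04,"dz":0,"roll":-6},{"fingers":-0.2,"dx":0.025,"dy":-0.084,"dz":0.02,"roll":-11.8},{"fingers":-0.2,"dx":0.025,"dy":-0.084,"dz":0.06,"roll":-11.8},{"fingers":-0.2,"dx":0.025,"dy":-0.084,"dz":0.08,"roll":-11.8},{"fingers":-0.2,"dx":0.025,"dy":-0.084,"dz":0.08,"roll":-11.8},{"fingers":-0.2,"dx":0.025,"dy":-0.084,"dz":0.08,"roll":-11.8}]'

```text
time: 9.78
tool_pos: [0.5687, 0.225, 0.1166]
tcp_rot: [-3.134, -0.217, -0.003]
wrist_force: [-0.3, 0.8, 0.8]
width: 0.598
grip_force: 0.0
```

```bash
python3 g.py .5687 .2307 .04 8.1
```

```text
t 9.78 pos [0.5687 0.225  0.1166] yaw 7.91 zaxis [ 0.002  0.    -1.   ] w 0.598 d [ 0.0007 -0.0056  0.0766] roll -0.19 F [-0.3  0.8  0.8]
```

Call:
step_arm --commands '[{"fingers":-0.2,"dx":0.001,"dy":-0.005,"dz":0,"roll":0},{"fingers":-0.2,"dx":0.001,"dy":-0.005,"dz":0,"roll":0},{"fingers":-0.2,"dx":0.001,"dy":-0.005,"dz":0.02,"roll":0},{"fingers":-0.2,"dx":0.001,"dy":-0.005,"dz":0.02,"roll":0}]'

```text
time: 10.28
tool_pos: [0.5659, 0.2299, 0.0925]
tcp_rot: [3.133, 0.218, -0.008]
wrist_force: [-0.0, -0.3, -0.9]
width: 0.604
grip_force: 0.0
```

```bash
python3 g.py .5687 .2307 .04 8.1;python3 -c "
from h import *
im,P=cloud('scene','s6')
cv2.imwrite('pics/s6c.png',cv2.resize(im[60:240,250:430],None,fx=3.3,fy=3.3,interpolation=cv2.INTER_CUBIC))"
```

```text
t 10.28 pos [0.5659 0.2299 0.0925] yaw 7.97 zaxis [-0.005 -0.002 -1.   ] w 0.604 d [ 0.0031 -0.0005  0.0525] roll -0.13 F [-0.  -0.3 -0.9]
```

View pics/s6c.png

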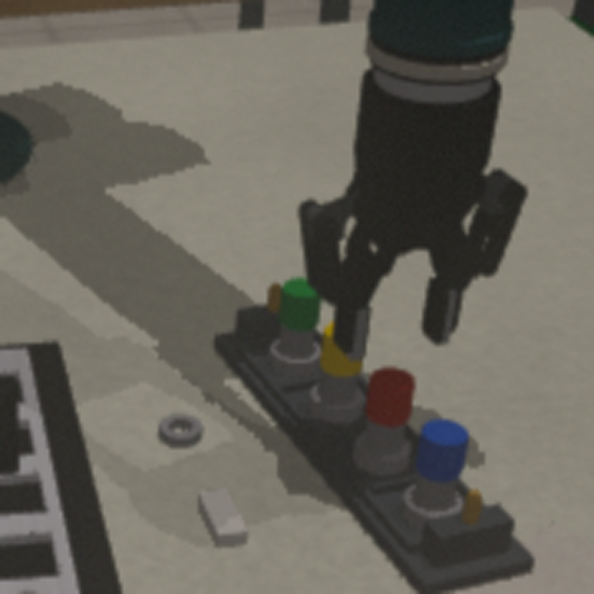

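Call:
step_arm --commands '[{"fingers":-0.2,"dx":0.001,"dy":0,"dz":0.02,"roll":0},{"fingers":-0.2,"dx":0.001,"dy":0,"dz":0.04,"roll":0},{"fingers":-0.2,"dx":0.001,"dy":0,"dz":0.052,"roll":0},{"fingers":-0.2,"dx":0.001,"dy":0,"dz":0.052,"roll":0},{"fingers":1,"dx":0.001,"dy":0,"dz":0.052,"roll":0},{"fingers":1,"dx":0.001,"dy":0,"dz":0.052,"roll":0},{"fingers":1,"dx":0.001,"dy":0,"dz":0.052,"roll":0},{"fingers":1,"dx":0.001,"dy":0,"dz":0.052,"roll":0}]' --squeeze 35

```text
time: 11.32
tool_pos: [0.5696, 0.231, 0.0439]
tcp_rot: [-3.134, -0.218, -0.002]
wrist_force: [1.3, -0.2, -0.4]
width: 0.315
grip_force: 34.6
```

```bash
python3 g.py .586 -.245 .17 -2.5
```

```text
t 11.32 pos [0.5696 0.231  0.0439] yaw 7.97 zaxis [ 0.001  0.    -1.   ] w 0.315 d [-0.0496  0.4736 -0.1263] roll 10.47 F [ 1.3 -0.2 -0.4]
```

Call:
step_arm --commands '[{"fingers":1,"dx":0,"dy":0,"dz":-0.02,"roll":0},{"fingers":1,"dx":0,"dy":0,"dz":-0.06,"roll":0},{"fingers":1,"dx":0,"dy":0,"dz":-0.1,"roll":0},{"fingers":1,"dx":-0.002,"dy":0.02,"dz":-0.12,"roll":1},{"fingers":1,"dx":-0.007,"dy":0.07,"dz":-0.12,"roll":2},{"fingers":1,"dx":-0.013,"dy":0.125,"dz":-0.12,"roll":3},{"fingers":1,"dx":-0.019,"dy":0.18,"dz":-0.12,"roll":4},{"fingers":1,"dx":-0.025,"dy":0.235,"dz":-0.12,"roll":5}]'

```text
time: 12.32
tool_pos: [0.5757, -0.0082, 0.1632]
tcp_rot: [3.14, 0.079, -0.001]
wrist_force: [0.5, 0.6, -1.5]
width: 0.312
grip_force: 34.9
```

```bash
python3 g.py .586 -.245 .07 -2.5
```

```text
t 12.32 pos [ 0.5757 -0.0082  0.1632] yaw 2.89 zaxis [-0.001 -0.    -1.   ] w 0.312 d [-0.0016  0.2369  0.0933] roll 5.39 F [ 0.5  0.6 -1.5]
```

Call:
step_arm --commands '[{"fingers":1,"dx":0,"dy":0.055,"dz":0,"roll":1},{"fingers":1,"dx":0,"dy":0.11,"dz":0,"roll":2},{"fingers":1,"dx":-0.001,"dy":0.165,"dz":0,"roll":4},{"fingers":1,"dx":-0.002,"dy":0.21,"dz":0,"roll":5.4},{"fingers":1,"dx":-0.002,"dy":0.237,"dz":0.02,"roll":5.4},{"fingers":1,"dx":-0.002,"dy":0.237,"dz":0.06,"roll":5.4},{"fingers":1,"dx":-0.002,"dy":0.237,"dz":0.085,"roll":5.4},{"fingers":1,"dx":-0.002,"dy":0.237,"dz":0.085,"roll":5.4}]'

```text
time: 13.32
tool_pos: [0.5835, -0.242, 0.0751]
tcp_rot: [-3.138, 0.069, 0.011]
wrist_force: [-0.6, -0.4, -1.4]
width: 0.311
grip_force: 34.9
```

```bash
python3 g.py .586 -.245 .045 -2.5;python3 -c "
from h import *
im,P=cloud('scene','s7')
cv2.imwrite('pics/s7c.png',cv2.resize(im[120:300,60:240],None,fx=3.3,fy=3.3,interpolation=cv2.INTER_CUBIC))"
```

```text
t 13.32 pos [ 0.5835 -0.242   0.0751] yaw -2.51 zaxis [-0.007  0.003 -1.   ] w 0.311 d [0.0029 0.003  0.0301] roll -0.01 F [-0.6 -0.4 -1.4]
```

View pics/s7c.png

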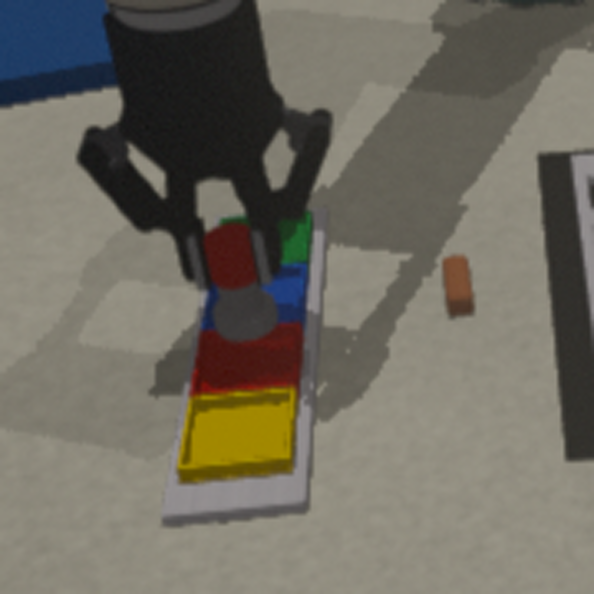

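Call:
step_arm --commands '[{"fingers":1,"dx":0.001,"dy":0.003,"dz":0.005,"roll":0},{"fingers":1,"dx":0.001,"dy":0.003,"dz":0.015,"roll":0},{"fingers":1,"dx":0.001,"dy":0.003,"dz":0.022,"roll":0},{"fingers":1,"dx":0.001,"dy":0.003,"dz":0.026,"roll":0},{"fingers":1,"dx":0.001,"dy":0.003,"dz":0.028,"roll":0},{"fingers":1,"dx":0.001,"dy":0.003,"dz":0.029,"roll":0},{"fingers":1,"dx":0.001,"dy":0.003,"dz":0.03,"roll":0}]'

```text
time: 14.25
tool_pos: [0.5882, -0.2453, 0.0485]
tcp_rot: [3.141, -0.067, 0.001]
wrist_force: [-0.4, -0.9, -2.6]
width: 0.317
grip_force: 34.9
```

Call:
step_arm --commands '[{"fingers":1,"dx":-0.001,"dy":0,"dz":0.002,"roll":0},{"fingers":1,"dx":-0.001,"dy":0,"dz":0.003,"roll":0},{"fingers":1,"dx":-0.001,"dy":0,"dz":0.003,"roll":0}]'

```text
time: 14.62
tool_pos: [0.5869, -0.2452, 0.0452]
tcp_rot: [-3.141, 0.067, 0.0]
wrist_force: [-1.2, -0.2, -2.5]
width: 0.317
grip_force: 34.9
```

Call:
step_arm --commands '[{"fingers":1,"dx":0,"dy":0,"dz":0.001,"roll":0},{"fingers":1,"dx":0,"dy":0,"dz":0.002,"roll":0}]'

```text
time: 14.88
tool_pos: [0.5874, -0.2453, 0.0448]
tcp_rot: [3.141, -0.067, 0.001]
wrist_force: [-3.1, 2.5, 11.3]
width: 0.319
grip_force: 35.9
```

Call:
step_arm --commands '[{"fingers":0.3,"dx":0,"dy":0,"dz":-0.001,"roll":0},{"fingers":0,"dx":0,"dy":0,"dz":-0.001,"roll":0},{"fingers":-0.2,"dx":0,"dy":0,"dz":-0.001,"roll":0},{"fingers":-0.2,"dx":0,"dy":0,"dz":-0.001,"roll":0},{"fingers":-0.2,"dx":0,"dy":0,"dz":-0.03,"roll":0},{"fingers":-0.2,"dx":0,"dy":0,"dz":-0.08,"roll":0},{"fingers":-0.2,"dx":0,"dy":-0.04,"dz":-0.12,"roll":0},{"fingers":-0.2,"dx":0,"dy":-0.1,"dz":-0.12,"roll":0}]'

```text
time: 15.88
tool_pos: [0.5948, -0.1467, 0.1686]
tcp_rot: [3.138, -0.072, 0.015]
wrist_force: [1.2, 0.5, -0.3]
width: 0.6
grip_force: 0.0
```

```bash
python3 g.py .5073 .2219 .10 8.1
```

```text
t 15.88 pos [ 0.5948 -0.1467  0.1686] yaw -2.61 zaxis [ 0.01  -0.003 -1.   ] w 0.6 d [-0.1049 -0.3644  0.0667] roll -10.71 F [ 1.2  0.5 -0.3]
```

Call:
step_arm --commands '[{"fingers":-0.2,"dx":-0.015,"dy":-0.055,"dz":0,"roll":-2},{"fingers":-0.2,"dx":-0.03,"dy":-0.11,"dz":0,"roll":-4},{"fingers":-0.2,"dx":-0.046,"dy":-0.165,"dz":0,"roll":-5},{"fingers":-0.2,"dx":-0.061,"dy":-0.22,"dz":0,"roll":-7},{"fingers":-0.2,"dx":-0.076,"dy":-0.275,"dz":0,"roll":-8},{"fingers":-0.2,"dx":-0.091,"dy":-0.33,"dz":0,"roll":-10},{"fingers":-0.2,"dx":-0.102,"dy":-0.367,"dz":0.02,"roll":-10.7},{"fingers":-0.2,"dx":-0.102,"dy":-0.367,"dz":0.06,"roll":-10.7}]'

```text
time: 16.88
tool_pos: [0.5063, 0.2294, 0.105]
tcp_rot: [-3.131, -0.233, -0.009]
wrist_force: [0.3, 0.3, -0.4]
width: 0.6
grip_force: 0.0
```

Call:
step_arm --commands '[{"fingers":-0.2,"dx":0,"dy":0,"dz":0,"roll":0},{"fingers":-0.2,"dx":0,"dy":0,"dz":0,"roll":0}]'

```text
time: 17.12
tool_pos: [0.5055, 0.2255, 0.1041]
tcp_rot: [-3.133, -0.226, -0.001]
wrist_force: [0.5, 0.7, 0.7]
width: 0.601
grip_force: 0.0
```

```bash
python3 g.py .5073 .2219 .043 8.1;python3 -c "
from h import *
im,P=cloud('scene','s8')
cv2.imwrite('pics/s8c.png',cv2.resize(im[60:300,60:420],None,fx=2.2,fy=2.2,interpolation=cv2.INTER_CUBIC))"
```

```text
t 17.12 pos [0.5055 0.2255 0.1041] yaw 8.24 zaxis [ 0.001  0.    -1.   ] w 0.601 d [0.0012 0.0039 0.0611] roll 0.14 F [0.5 0.7 0.7]
```

View pics/s8c.png

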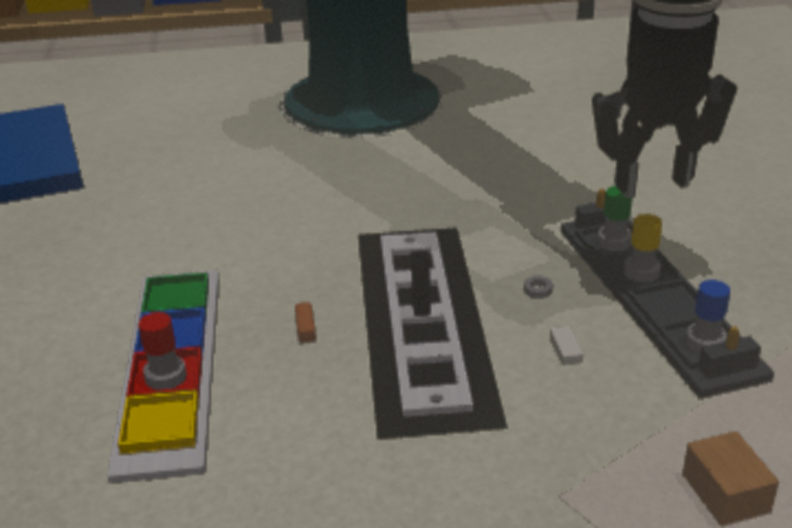

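Call:
step_arm --commands '[{"fingers":-0.2,"dx":0.001,"dy":0.004,"dz":0.01,"roll":0},{"fingers":-0.2,"dx":0.001,"dy":0.004,"dz":0.03,"roll":0},{"fingers":-0.2,"dx":0.001,"dy":0.004,"dz":0.05,"roll":0},{"fingers":-0.2,"dx":0.001,"dy":0.004,"dz":0.061,"roll":0},{"fingers":-0.2,"dx":0.001,"dy":0.004,"dz":0.061,"roll":0},{"fingers":1,"dx":0.001,"dy":0.004,"dz":0.061,"roll":0},{"fingers":1,"dx":0.001,"dy":0.004,"dz":0.061,"roll":0},{"fingers":1,"dx":0.001,"dy":0.004,"dz":0.061,"roll":0}]'

```text
time: 18.18
tool_pos: [0.5074, 0.2222, 0.0433]
tcp_rot: [-3.133, -0.227, -0.003]
wrist_force: [0.6, 0.3, 2.4]
width: 0.313
grip_force: 34.5
```

Call:
step_arm --commands '[{"fingers":1,"dx":0,"dy":0,"dz":0,"roll":0}]'

```text
time: 18.3
tool_pos: [0.5074, 0.2222, 0.0432]
tcp_rot: [-3.133, -0.227, -0.003]
wrist_force: [0.5, -0.9, 4.2]
width: 0.314
grip_force: 34.6
```

```bash
python3 g.py .6485 -.2476 .17 -2.5
```

```text
t 18.3 pos [0.5074 0.2222 0.0432] yaw 8.28 zaxis [ 0.002  0.001 -1.   ] w 0.314 d [ 0.0723  0.4852 -0.1268] roll 10.78 F [ 0.5 -0.9  4.2]
```

Call:
step_arm --commands '[{"fingers":1,"dx":0,"dy":0,"dz":-0.02,"roll":0},{"fingers":1,"dx":0,"dy":0,"dz":-0.06,"roll":0},{"fingers":1,"dx":0,"dy":0,"dz":-0.1,"roll":0},{"fingers":1,"dx":0.004,"dy":0.025,"dz":-0.12,"roll":1},{"fingers":1,"dx":0.011,"dy":0.075,"dz":-0.12,"roll":2},{"fingers":1,"dx":0.019,"dy":0.13,"dz":-0.12,"roll":3},{"fingers":1,"dx":0.028,"dy":0.185,"dz":-0.12,"roll":4},{"fingers":1,"dx":0.036,"dy":0.24,"dz":-0.12,"roll":5}]'

```text
time: 19.3
tool_pos: [0.5763, -0.012, 0.1617]
tcp_rot: [-3.14, -0.089, 0.002]
wrist_force: [0.5, -0.1, -1.6]
width: 0.32
grip_force: 35.0
```

```bash
python3 g.py .6485 -.2476 .07 -2.5
```

```text
t 19.3 pos [ 0.5763 -0.012   0.1617] yaw 3.24 zaxis [-0.001  0.    -1.   ] w 0.32 d [0.0588 0.2394 0.0915] roll 5.74 F [ 0.5 -0.1 -1.6]
```

Call:
step_arm --commands '[{"fingers":1,"dx":0.013,"dy":0.055,"dz":0,"roll":1},{"fingers":1,"dx":0.027,"dy":0.11,"dz":0,"roll":3},{"fingers":1,"dx":0.041,"dy":0.165,"dz":0,"roll":4},{"fingers":1,"dx":0.052,"dy":0.21,"dz":0,"roll":5.7},{"fingers":1,"dx":0.059,"dy":0.24,"dz":0.02,"roll":5.7},{"fingers":1,"dx":0.059,"dy":0.24,"dz":0.06,"roll":5.7},{"fingers":1,"dx":0.059,"dy":0.24,"dz":0.083,"roll":5.7},{"fingers":1,"dx":0.059,"dy":0.24,"dz":0.083,"roll":5.7}]'

```text
time: 20.3
tool_pos: [0.6462, -0.2456, 0.0752]
tcp_rot: [-3.138, 0.067, 0.011]
wrist_force: [0.3, 0.3, -2.2]
width: 0.314
grip_force: 35.0
```

Call:
step_arm --commands '[{"fingers":1,"dx":0,"dy":0,"dz":0,"roll":0},{"fingers":1,"dx":0,"dy":0,"dz":0,"roll":0}]'

```text
time: 20.55
tool_pos: [0.6505, -0.247, 0.0813]
tcp_rot: [3.14, -0.066, 0.005]
wrist_force: [0.4, 0.1, -0.8]
width: 0.317
grip_force: 35.0
```

```bash
python3 g.py .6485 -.2476 .044 -2.5
```

```text
t 20.55 pos [ 0.6505 -0.247   0.0813] yaw -2.42 zaxis [ 0.003 -0.001 -1.   ] w 0.317 d [-0.0021  0.0006  0.0373] roll 0.08 F [ 0.4  0.1 -0.8]
```

Call:
step_arm --commands '[{"fingers":1,"dx":-0.001,"dy":0,"dz":0.008,"roll":0},{"fingers":1,"dx":-0.001,"dy":0,"dz":0.018,"roll":0},{"fingers":1,"dx":-0.001,"dy":0,"dz":0.026,"roll":0},{"fingers":1,"dx":-0.001,"dy":0,"dz":0.03,"roll":0},{"fingers":1,"dx":-0.001,"dy":0,"dz":0.032,"roll":0},{"fingers":1,"dx":-0.001,"dy":0,"dz":0.033,"roll":0},{"fingers":1,"dx":-0.001,"dy":0,"dz":0.033,"roll":0},{"fingers":1,"dx":-0.001,"dy":0,"dz":0.033,"roll":0}]'

```text
time: 21.55
tool_pos: [0.6485, -0.2468, 0.0467]
tcp_rot: [3.141, -0.067, 0.001]
wrist_force: [-0.2, 0.3, -1.3]
width: 0.318
grip_force: 35.0
```

Call:
step_arm --commands '[{"fingers":1,"dx":0,"dy":0,"dz":0.001,"roll":0},{"fingers":1,"dx":0,"dy":0,"dz":0.002,"roll":0},{"fingers":1,"dx":0,"dy":0,"dz":0.003,"roll":0},{"fingers":1,"dx":0,"dy":0,"dz":0.0035,"roll":0}]'

```text
time: 22.05
tool_pos: [0.6486, -0.2467, 0.0443]
tcp_rot: [3.141, -0.067, 0.001]
wrist_force: [-2.7, 2.2, 7.8]
width: 0.319
grip_force: 35.7
```

Contact. Release and return for the blue valve.

Call:
step_arm --commands '[{"fingers":0.3,"dx":0,"dy":0,"dz":-0.001,"roll":0},{"fingers":0,"dx":0,"dy":0,"dz":-0.001,"roll":0},{"fingers":-0.2,"dx":0,"dy":0,"dz":-0.001,"roll":0},{"fingers":-0.2,"dx":0,"dy":0,"dz":-0.001,"roll":0},{"fingers":-0.2,"dx":0,"dy":0,"dz":-0.03,"roll":0},{"fingers":-0.2,"dx":0,"dy":0,"dz":-0.08,"roll":0},{"fingers":-0.2,"dx":0,"dy":-0.04,"dz":-0.12,"roll":0},{"fingers":-0.2,"dx":0,"dy":-0.1,"dz":-0.12,"roll":0}]'

```text
time: 23.05
tool_pos: [0.6559, -0.1483, 0.1685]
tcp_rot: [3.138, -0.072, 0.016]
wrist_force: [0.2, 0.1, -0.1]
width: 0.6
grip_force: 0.0
```

```bash
python3 g.py .6301 .2394 .10 8.1
```

```text
t 23.05 pos [ 0.6559 -0.1483  0.1685] yaw -2.62 zaxis [ 0.01  -0.003 -1.   ] w 0.6 d [-0.0442 -0.3863  0.0672] roll -10.72 F [ 0.2  0.1 -0.1]
```

Call:
step_arm --commands '[{"fingers":-0.2,"dx":-0.006,"dy":-0.058,"dz":0,"roll":-2},{"fingers":-0.2,"dx":-0.012,"dy":-0.116,"dz":0,"roll":-4},{"fingers":-0.2,"dx":-0.018,"dy":-0.174,"dz":0,"roll":-5},{"fingers":-0.2,"dx":-0.024,"dy":-0.232,"dz":0,"roll":-7},{"fingers":-0.2,"dx":-0.03,"dy":-0.29,"dz":0,"roll":-8},{"fingers":-0.2,"dx":-0.036,"dy":-0.348,"dz":0,"roll":-10},{"fingers":-0.2,"dx":-0.04,"dy":-0.385,"dz":0.02,"roll":-10.7},{"fingers":-0.2,"dx":-0.04,"dy":-0.385,"dz":0.06,"roll":-10.7}]'

```text
time: 24.05
tool_pos: [0.6305, 0.2438, 0.1049]
tcp_rot: [-3.131, -0.233, -0.01]
wrist_force: [-0.1, -0.5, 0.4]
width: 0.603
grip_force: 0.0
```

Call:
step_arm --commands '[{"fingers":-0.2,"dx":0,"dy":0,"dz":0,"roll":0},{"fingers":-0.2,"dx":0,"dy":0,"dz":0,"roll":0},{"fingers":-0.2,"dx":0,"dy":0,"dz":0,"roll":0}]'

```text
time: 24.42
tool_pos: [0.6305, 0.2394, 0.1051]
tcp_rot: [-3.133, -0.225, -0.005]
wrist_force: [-0.3, -0.4, -0.0]
width: 0.603
grip_force: 0.0
```

```bash
python3 g.py .6301 .2394 .043 8.1
```

```text
t 24.43 pos [0.6305 0.2394 0.1051] yaw 8.21 zaxis [ 0.003  0.001 -1.   ] w 0.603 d [-0.0006 -0.      0.0621] roll 0.11 F [-0.3 -0.4 -0. ]
```

Call:
step_arm --commands '[{"fingers":-0.2,"dx":0,"dy":0,"dz":0.01,"roll":0},{"fingers":-0.2,"dx":0,"dy":0,"dz":0.03,"roll":0},{"fingers":-0.2,"dx":0,"dy":0,"dz":0.05,"roll":0},{"fingers":-0.2,"dx":0,"dy":0,"dz":0.061,"roll":0},{"fingers":-0.2,"dx":0,"dy":0,"dz":0.061,"roll":0},{"fingers":1,"dx":0,"dy":0,"dz":0.061,"roll":0},{"fingers":1,"dx":0,"dy":0,"dz":0.061,"roll":0},{"fingers":1,"dx":0,"dy":0,"dz":0.061,"roll":0}]'

```text
time: 25.42
tool_pos: [0.6294, 0.2398, 0.0425]
tcp_rot: [-3.133, -0.226, -0.002]
wrist_force: [0.0, 0.7, 0.2]
width: 0.316
grip_force: 34.6
```

Call:
step_arm --commands '[{"fingers":1,"dx":0,"dy":0,"dz":0,"roll":0}]'

```text
time: 25.55
tool_pos: [0.6294, 0.2398, 0.0425]
tcp_rot: [-3.133, -0.226, -0.002]
wrist_force: [0.4, 0.3, 0.4]
width: 0.319
grip_force: 34.6
```

```bash
python3 g.py .5245 -.2431 .17 -2.5
```

```text
t 25.55 pos [0.6294 0.2398 0.0425] yaw 8.27 zaxis [ 0.001  0.    -1.   ] w 0.319 d [-0.1731  0.4628 -0.1278] roll 10.77 F [0.4 0.3 0.4]
```

Call:
step_arm --commands '[{"fingers":1,"dx":0,"dy":0,"dz":-0.02,"roll":0},{"fingers":1,"dx":0,"dy":0,"dz":-0.06,"roll":0},{"fingers":1,"dx":0,"dy":0,"dz":-0.1,"roll":0},{"fingers":1,"dx":-0.009,"dy":0.025,"dz":-0.12,"roll":1},{"fingers":1,"dx":-0.028,"dy":0.075,"dz":-0.12,"roll":2},{"fingers":1,"dx":-0.047,"dy":0.125,"dz":-0.12,"roll":3},{"fingers":1,"dx":-0.066,"dy":0.177,"dz":-0.12,"roll":4},{"fingers":1,"dx":-0.086,"dy":0.23,"dz":-0.12,"roll":5}]'

```text
time: 26.55
tool_pos: [0.5765, -0.0019, 0.1633]
tcp_rot: [3.14, 0.089, 0.003]
wrist_force: [0.5, -0.8, -0.7]
width: 0.313
grip_force: 34.8
```

```bash
python3 g.py .5245 -.2431 .07 -2.5
```

```text
t 26.55 pos [ 0.5765 -0.0019  0.1633] yaw 3.26 zaxis [ 0.002 -0.    -1.   ] w 0.313 d [-0.0658  0.2378  0.0933] roll 5.76 F [ 0.5 -0.8 -0.7]
```

Call:
step_arm --commands '[{"fingers":1,"dx":-0.015,"dy":0.055,"dz":0,"roll":1},{"fingers":1,"dx":-0.03,"dy":0.11,"dz":0,"roll":3},{"fingers":1,"dx":-0.045,"dy":0.165,"dz":0,"roll":4},{"fingers":1,"dx":-0.057,"dy":0.21,"dz":0,"roll":5.7},{"fingers":1,"dx":-0.066,"dy":0.239,"dz":0.01,"roll":5.7},{"fingers":1,"dx":-0.066,"dy":0.239,"dz":0.05,"roll":5.7},{"fingers":1,"dx":-0.066,"dy":0.239,"dz":0.085,"roll":5.7},{"fingers":1,"dx":-0.066,"dy":0.239,"dz":0.085,"roll":5.7}]'

```text
time: 27.55
tool_pos: [0.5217, -0.2416, 0.0745]
tcp_rot: [-3.138, 0.067, 0.009]
wrist_force: [-0.6, 0.3, -0.9]
width: 0.315
grip_force: 34.8
```

Call:
step_arm --commands '[{"fingers":1,"dx":0,"dy":0,"dz":0,"roll":0},{"fingers":1,"dx":0,"dy":0,"dz":0,"roll":0},{"fingers":1,"dx":0,"dy":0,"dz":0,"roll":0}]'

```text
time: 27.92
tool_pos: [0.5257, -0.2432, 0.0786]
tcp_rot: [3.14, -0.066, 0.004]
wrist_force: [0.2, 0.7, -1.9]
width: 0.317
grip_force: 34.8
```

```bash
python3 g.py .5245 -.2431 .0435 -2.5
```

```text
t 27.93 pos [ 0.5257 -0.2432  0.0786] yaw -2.42 zaxis [ 0.003 -0.001 -1.   ] w 0.317 d [-0.0013 -0.0001  0.0351] roll 0.08 F [ 0.2  0.7 -1.9]
```

Call:
step_arm --commands '[{"fingers":1,"dx":-0.001,"dy":0,"dz":0.008,"roll":0},{"fingers":1,"dx":-0.001,"dy":0,"dz":0.017,"roll":0},{"fingers":1,"dx":-0.001,"dy":0,"dz":0.024,"roll":0},{"fingers":1,"dx":-0.001,"dy":0,"dz":0.028,"roll":0},{"fingers":1,"dx":-0.001,"dy":0,"dz":0.03,"roll":0},{"fingers":1,"dx":-0.001,"dy":0,"dz":0.031,"roll":0},{"fingers":1,"dx":-0.001,"dy":0,"dz":0.031,"roll":0},{"fingers":1,"dx":-0.001,"dy":0,"dz":0.031,"roll":0}]'

```text
time: 28.92
tool_pos: [0.5237, -0.2428, 0.0461]
tcp_rot: [3.141, -0.067, 0.001]
wrist_force: [-0.5, -0.2, -1.3]
width: 0.314
grip_force: 34.8
```

Call:
step_arm --commands '[{"fingers":1,"dx":0,"dy":0,"dz":0.001,"roll":0},{"fingers":1,"dx":0,"dy":0,"dz":0.002,"roll":0},{"fingers":1,"dx":0,"dy":0,"dz":0.003,"roll":0},{"fingers":1,"dx":0,"dy":0,"dz":0.003,"roll":0}]'

```text
time: 29.42
tool_pos: [0.5237, -0.2427, 0.0435]
tcp_rot: [-3.141, 0.067, -0.0]
wrist_force: [-2.5, 0.7, 5.3]
width: 0.32
grip_force: 35.4
```

Contact. Release and go for green.

Call:
step_arm --commands '[{"fingers":0.3,"dx":0,"dy":0,"dz":-0.001,"roll":0},{"fingers":0,"dx":0,"dy":0,"dz":-0.001,"roll":0},{"fingers":-0.2,"dx":0,"dy":0,"dz":-0.001,"roll":0},{"fingers":-0.2,"dx":0,"dy":0,"dz":-0.001,"roll":0},{"fingers":-0.2,"dx":0,"dy":0,"dz":-0.03,"roll":0},{"fingers":-0.2,"dx":0,"dy":0,"dz":-0.08,"roll":0},{"fingers":-0.2,"dx":0,"dy":-0.04,"dz":-0.12,"roll":0},{"fingers":-0.2,"dx":0,"dy":-0.1,"dz":-0.12,"roll":0}]'

```text
time: 30.42
tool_pos: [0.5313, -0.1441, 0.1678]
tcp_rot: [3.138, -0.072, 0.015]
wrist_force: [1.7, -0.1, -1.4]
width: 0.598
grip_force: 0.0
```

```bash
python3 g.py .4459 .2132 .10 8.1
```

```text
t 30.43 pos [ 0.5313 -0.1441  0.1678] yaw -2.62 zaxis [ 0.009 -0.003 -1.   ] w 0.598 d [-0.1023 -0.3532  0.0659] roll -10.72 F [ 1.7 -0.1 -1.4]
```

Call:
step_arm --commands '[{"fingers":-0.2,"dx":-0.015,"dy":-0.054,"dz":0,"roll":-2},{"fingers":-0.2,"dx":-0.03,"dy":-0.108,"dz":0,"roll":-4},{"fingers":-0.2,"dx":-0.045,"dy":-0.162,"dz":0,"roll":-5},{"fingers":-0.2,"dx":-0.06,"dy":-0.216,"dz":0,"roll":-7},{"fingers":-0.2,"dx":-0.075,"dy":-0.27,"dz":0,"roll":-8},{"fingers":-0.2,"dx":-0.09,"dy":-0.322,"dz":0,"roll":-10},{"fingers":-0.2,"dx":-0.098,"dy":-0.352,"dz":0.02,"roll":-10.7},{"fingers":-0.2,"dx":-0.098,"dy":-0.352,"dz":0.06,"roll":-10.7}]'

```text
time: 31.42
tool_pos: [0.4464, 0.2162, 0.1044]
tcp_rot: [-3.131, -0.232, -0.009]
wrist_force: [-0.2, -0.3, 0.3]
width: 0.596
grip_force: 0.0
```

Call:
step_arm --commands '[{"fingers":-0.2,"dx":0,"dy":0,"dz":0,"roll":0},{"fingers":-0.2,"dx":0,"dy":0,"dz":0,"roll":0},{"fingers":-0.2,"dx":0,"dy":0,"dz":0,"roll":0}]'

```text
time: 31.8
tool_pos: [0.4464, 0.2132, 0.1046]
tcp_rot: [-3.133, -0.225, -0.005]
wrist_force: [-0.2, 0.2, 0.3]
width: 0.603
grip_force: 0.0
```

```bash
python3 g.py .4459 .2132 .043 8.1
```

```text
t 31.8 pos [0.4464 0.2132 0.1046] yaw 8.21 zaxis [ 0.003  0.001 -1.   ] w 0.603 d [-0.0006 -0.0001  0.0616] roll 0.11 F [-0.2  0.2  0.3]
```

Call:
step_arm --commands '[{"fingers":-0.2,"dx":0,"dy":0,"dz":0.01,"roll":0},{"fingers":-0.2,"dx":0,"dy":0,"dz":0.03,"roll":0},{"fingers":-0.2,"dx":0,"dy":0,"dz":0.05,"roll":0},{"fingers":-0.2,"dx":0,"dy":0,"dz":0.06,"roll":0},{"fingers":-0.2,"dx":0,"dy":0,"dz":0.06,"roll":0},{"fingers":1,"dx":0,"dy":0,"dz":0.06,"roll":0},{"fingers":1,"dx":0,"dy":0,"dz":0.06,"roll":0},{"fingers":1,"dx":0,"dy":0,"dz":0.06,"roll":0}]'

```text
time: 32.8
tool_pos: [0.4456, 0.2134, 0.0437]
tcp_rot: [-3.133, -0.226, -0.003]
wrist_force: [0.1, -0.6, 3.4]
width: 0.314
grip_force: 34.5
```

Call:
step_arm --commands '[{"fingers":1,"dx":0,"dy":0,"dz":0,"roll":0}]'

```text
time: 32.92
tool_pos: [0.4456, 0.2134, 0.0436]
tcp_rot: [-3.133, -0.226, -0.003]
wrist_force: [-0.1, 0.1, 3.7]
width: 0.315
grip_force: 34.6
```

```bash
python3 g.py .463 -.240 .17 -2.5
```

```text
t 32.92 pos [0.4456 0.2134 0.0436] yaw 8.27 zaxis [ 0.002  0.001 -1.   ] w 0.315 d [-0.0478  0.4511 -0.1266] roll 10.77 F [-0.1  0.1  3.7]
```

Call:
step_arm --commands '[{"fingers":1,"dx":0,"dy":0,"dz":-0.02,"roll":0},{"fingers":1,"dx":0,"dy":0,"dz":-0.06,"roll":0},{"fingers":1,"dx":0,"dy":0,"dz":-0.1,"roll":0},{"fingers":1,"dx":-0.002,"dy":0.02,"dz":-0.12,"roll":1},{"fingers":1,"dx":-0.007,"dy":0.07,"dz":-0.12,"roll":2},{"fingers":1,"dx":-0.013,"dy":0.12,"dz":-0.12,"roll":3},{"fingers":1,"dx":-0.018,"dy":0.17,"dz":-0.12,"roll":4},{"fingers":1,"dx":-0.024,"dy":0.225,"dz":-0.12,"roll":5}]'

```text
time: 33.92
tool_pos: [0.4526, -0.0144, 0.1623]
tcp_rot: [-3.14, -0.09, 0.001]
wrist_force: [1.1, 1.0, -1.8]
width: 0.322
grip_force: 35.2
```

```bash
python3 g.py .463 -.240 .07 -2.5
```

```text
t 33.92 pos [ 0.4526 -0.0144  0.1623] yaw 3.28 zaxis [-0.001  0.    -1.   ] w 0.322 d [-0.0025  0.2258  0.0922] roll 5.78 F [ 1.1  1.  -1.8]
```

Call:
step_arm --commands '[{"fingers":1,"dx":0,"dy":0.05,"dz":0,"roll":1},{"fingers":1,"dx":-0.001,"dy":0.105,"dz":0,"roll":3},{"fingers":1,"dx":-0.002,"dy":0.155,"dz":0,"roll":4},{"fingers":1,"dx":-0.003,"dy":0.2,"dz":0,"roll":5.7},{"fingers":1,"dx":-0.003,"dy":0.227,"dz":0.01,"roll":5.7},{"fingers":1,"dx":-0.003,"dy":0.227,"dz":0.05,"roll":5.7},{"fingers":1,"dx":-0.003,"dy":0.227,"dz":0.084,"roll":5.7},{"fingers":1,"dx":-0.003,"dy":0.227,"dz":0.084,"roll":5.7}]'

```text
time: 34.92
tool_pos: [0.4597, -0.238, 0.075]
tcp_rot: [-3.136, 0.067, 0.012]
wrist_force: [-1.3, 0.6, -1.5]
width: 0.317
grip_force: 35.0
```

Call:
step_arm --commands '[{"fingers":1,"dx":0,"dy":0,"dz":0,"roll":0},{"fingers":1,"dx":0,"dy":0,"dz":0,"roll":0},{"fingers":1,"dx":0,"dy":0,"dz":0,"roll":0}]'

```text
time: 35.3
tool_pos: [0.4645, -0.2404, 0.0804]
tcp_rot: [3.139, -0.066, 0.004]
wrist_force: [0.2, 0.1, -2.2]
width: 0.316
grip_force: 35.0
```

```bash
python3 g.py .463 -.240 .0445 -2.5
```

```text
t 35.3 pos [ 0.4645 -0.2404  0.0804] yaw -2.42 zaxis [ 0.003 -0.001 -1.   ] w 0.316 d [-0.0016 -0.0004  0.0359] roll 0.08 F [ 0.2  0.1 -2.2]
```

Call:
step_arm --commands '[{"fingers":1,"dx":-0.001,"dy":0,"dz":0.008,"roll":0},{"fingers":1,"dx":-0.001,"dy":0,"dz":0.017,"roll":0},{"fingers":1,"dx":-0.001,"dy":0,"dz":0.024,"roll":0},{"fingers":1,"dx":-0.001,"dy":0,"dz":0.029,"roll":0},{"fingers":1,"dx":-0.001,"dy":0,"dz":0.031,"roll":0},{"fingers":1,"dx":-0.001,"dy":0,"dz":0.032,"roll":0},{"fingers":1,"dx":-0.001,"dy":0,"dz":0.032,"roll":0},{"fingers":1,"dx":-0.001,"dy":0,"dz":0.032,"roll":0}]'

```text
time: 36.3
tool_pos: [0.4626, -0.2399, 0.0471]
tcp_rot: [3.141, -0.067, 0.001]
wrist_force: [0.6, -0.0, -2.4]
width: 0.314
grip_force: 35.1
```

Call:
step_arm --commands '[{"fingers":1,"dx":0,"dy":0,"dz":0.001,"roll":0},{"fingers":1,"dx":0,"dy":0,"dz":0.002,"roll":0},{"fingers":1,"dx":0,"dy":0,"dz":0.003,"roll":0},{"fingers":1,"dx":0,"dy":0,"dz":0.003,"roll":0}]'

```text
time: 36.8
tool_pos: [0.4627, -0.2399, 0.0447]
tcp_rot: [3.141, -0.067, 0.001]
wrist_force: [-0.8, 2.5, 4.3]
width: 0.322
grip_force: 35.8
```

Call:
step_arm --commands '[{"fingers":0.3,"dx":0,"dy":0,"dz":-0.001,"roll":0},{"fingers":0,"dx":0,"dy":0,"dz":-0.001,"roll":0},{"fingers":-0.2,"dx":0,"dy":0,"dz":-0.001,"roll":0},{"fingers":-0.2,"dx":0,"dy":0,"dz":-0.001,"roll":0},{"fingers":-0.2,"dx":0,"dy":0,"dz":-0.03,"roll":0},{"fingers":-0.2,"dx":0,"dy":0,"dz":-0.08,"roll":0},{"fingers":-0.2,"dx":0,"dy":-0.04,"dz":-0.13,"roll":0},{"fingers":-0.2,"dx":0,"dy":-0.1,"dz":-0.15,"roll":0}]'

```text
time: 37.8
tool_pos: [0.4687, -0.1426, 0.197]
tcp_rot: [3.139, -0.072, 0.01]
wrist_force: [-0.2, 0.6, -0.4]
width: 0.601
grip_force: 0.0
```

Call:
step_arm --commands '[{"fingers":-0.2,"dx":0,"dy":-0.06,"dz":0,"roll":0},{"fingers":-0.2,"dx":0,"dy":-0.12,"dz":0,"roll":0},{"fingers":-0.2,"dx":0,"dy":-0.18,"dz":0,"roll":0},{"fingers":-0.2,"dx":0,"dy":-0.24,"dz":0,"roll":0},{"fingers":-0.2,"dx":0,"dy":-0.3,"dz":0,"roll":0},{"fingers":-0.2,"dx":0,"dy":-0.3,"dz":0,"roll":0},{"fingers":-0.2,"dx":0,"dy":-0.3,"dz":0,"roll":0},{"fingers":-0.2,"dx":0,"dy":-0.3,"dz":0,"roll":0}]'

```text
time: 38.8
tool_pos: [0.4792, 0.1565, 0.1929]
tcp_rot: [3.14, -0.069, -0.001]
wrist_force: [-0.4, 0.3, 0.6]
width: 0.597
grip_force: 0.0
```

```bash
python3 -c "
from h import *
cloud('top','t9');im,P=cloud('scene','s9')
a=cv2.resize(im[140:290,80:300],None,fx=3.4,fy=3.4,interpolation=cv2.INTER_CUBIC); cv2.imwrite('pics/s9c.png',a)
t=np.load('t9.npz')['im']; cv2.imwrite('pics/t9c.png',cv2.resize(t[110:300,230:420],None,fx=3,fy=3,interpolation=cv2.INTER_CUBIC))"
```

```text
(no output)
```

View pics/s9c.png

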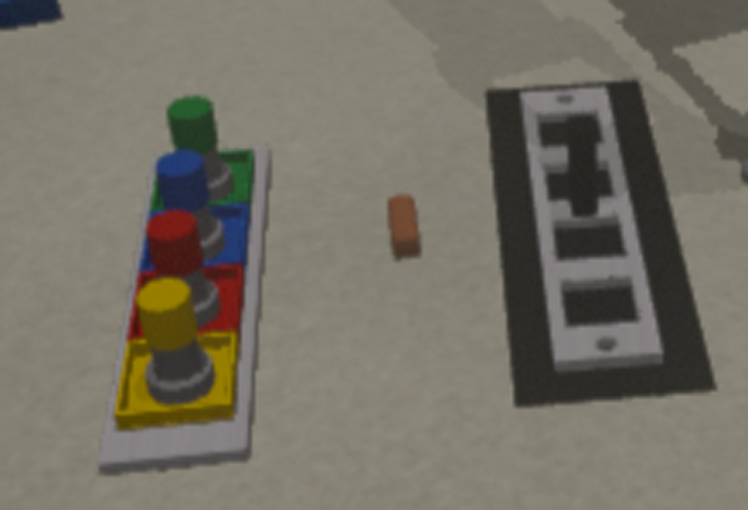

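View pics/t9c.png

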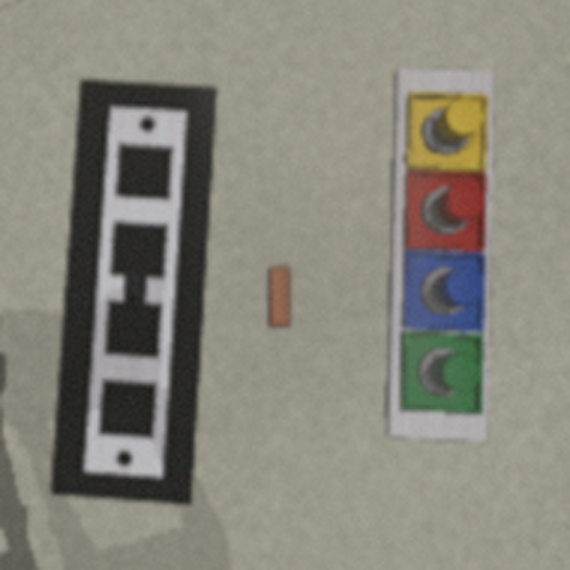

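All four valves stand in their own nests (feet near (440,130), (440,210), (435,290) and (435,372)). The plate lies flat well inside the mat's edges (mat from (55,80) to (215,500)).

```bash
python3 -c "
from workcell import *
print(finish_job())"
```

```text
the job is handed in; nothing more can be done
None
```

The job is handed in at about 39 s: the plate lies flat and lengthwise inside the mat's edges, all four valves stand upright in the nests of their own colours, and the gripper is open and clear.

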